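# Take the spacer off a clamp's lock pin and push the pin home

## Robot

A 6-joint arm with a two-finger parallel gripper is mounted at the origin on the work surface. World frame = base frame: x ahead of the robot, y to its left, z up, the work surface at z = 0. Lengths are in m, angles in rad, forces in N, time in s.
With the tool pointing down it reaches from about 0.375 to 0.975 m from the base axis. Payload 3.8 kg.
Tool frame: the origin (TCP) lies at the very end of the fingers, on their centre line; the grasp point (between the pads) lies 19 mm behind it; z points along the fingers, y is the line along which they close (so a half turn about z gives the same grasp; the last joint's range is limited). The gripper opens to 85 mm and grips with 20 to 120 N. Pads are 22 mm wide; open, the fingers measure 114 mm over their backs; the gripper's body (76 mm by 85 mm) begins 54 mm behind the grasp point. The pads swing forward as they close: fully open they stand 13 mm farther back than shut.
Start: joints at [1.094, 0.264, 1.604, -0, 1.274, -0.037], TCP at [0.287, 0.611, 0.231] pointing down, gripper open.
Joint ranges: [-2.63, 2.63], [-0.94, 2.18], [0.31, 2.57], [-1.31, 4.45], [0, 2.66], [-2.55, 2.55]. Speed limits (rad/s): [2.57, 2.57, 3.14, 3.14, 3.14, 3.14].

## Interface

Orientations are given as a rotation vector (axis times angle).
In Python, from workcell import * gives the robot as it stands.
- The arm moves only by the shell command python3 -m crank 'ROWS' [OPENING] [FORCE]. ROWS is JSON, a list that holds one entry, the list of rows, each a list of 6 numbers: the shift along the tool's x, y, z in cm, then the turn, a rotation vector about the tool's x, y, z in rad. In form: [[[dx, dy, dz, ax, ay, az], ...]]. A call has 1 to 8 rows; each row shifts and turns the commanded pose from where the row before left it, along the tool's axes as they then stand; what a row does not reach is not made up. A row lasts 1/12 s, in which the tool goes at most 41.7 mm and 7.16 degrees, less where a joint would pass 70% of its speed; a pose out of reach is approached as far as the arm can. A call with a gripper value outside its range is refused whole. OPENING is the finger opening in cm, from 0 to 8.54, set as the call begins (- or left out, the last holds). The fingers move at their own pace and stop on an object; FORCE is the grip in N (left out, the last holds). Time passes only in rows, so rows that do not move let the fingers close. It gives the time, the measured TCP pose, the force, the opening and the grip force at its end, in the units of the state.
- read_state(): the state, without advancing time (a new reading comes with each control period).
- read_camera(name): name is "side" or "top" or "wrist"; returns the picture (480x640x3 uint8, blue, green, red); there is no depth.
- camera_model(name): a dict with "camera_matrix" (3x3 intrinsics, pixels), "R" (3x3) and "t" (3): a world point X has camera coordinates R X + t. Camera axes: x right, y down, z forward; pixel columns grow to the right and rows downward; lengths in m; the calibration is good to about 2 mm. The wrist camera is an equidistant fisheye: a pixel r from the principal point sees the ray r / f radians off the axis. A picture is of the moment at which its call begins: read the wrist's pose just before it. camera_model takes no time and is no camera call; for the wrist camera it gives the pose at the moment of the call.
- finish_job(): hands the job in; it is judged then, once.
The state is a dict: "time": time; "q": joint angles; "joint_vel": joint speeds; "joint_torque": joint torques, N m; "tool_pos": TCP position; "tcp_rot": TCP orientation; "wrist_force": force on the tool from outside, world axes, zero at the start; "torque": the same for the moment, N m; "width": opening from 0.0 (shut) to 1.0 (fully open); "grip_force": force on a finger pad.
Only numpy, scipy, OpenCV 4.12 (cv2) and the standard library are available. Lean on these libraries where they do the work, as an engineer would, in place of code of your own. Each camera call takes 0.05 s, during which the arm holds its last target. There are 200 camera calls.

## Task

The clamp on the router fixture is closed but its lock pin is held half out by a red spacer. Lift the red spacer off the pin and stand it upright (grip rib up) on the floor of the yellow tray, let it go there, and then push the pin through the fork until its black head sits fully home against the grey cheek. Do not knock over the green spray can or the grey oil bottle.

Things in the scene. Friction and masses are not known exactly. Their poses are not given: they have to be found in the camera images.
- fixture: Fixed aluminium base plate 250 (x) by 230 (y), 12 thick, spanning x -60 to 190, y -100 to 130. On it a fork of two grey cheeks, a light-blue clamp bar whose lug stands between them, and clamped plywood. Origin: on the table, below the near cheek's outer face and the pin's axis, z up. The pin is pushed along +y. Nothing on it moves; nothing but the spacer is higher than 84 above the table.
- seat (a point): Centre of the hole on the near cheek's outer face, 62 above the table, axes as the fixture's; the head's underside comes here when home. Along +y from here: near cheek 0 to 34, lug 38 to 78, far cheek 82 to 112, with aligned 19 mm holes along y. Cheeks 60 and lug 50 wide in x, tops at 84 above the table; clamp bar from the lug to x +175, 72 high, pivot posts 74 high.
- pin: Loose pin, 0.17 to 0.32 kg: steel shank 16 in diameter, 140 long, rounded tip; black head 40 in diameter, 14 thick. Origin: centre of the head's underside; y axis along the shank to the tip, head at y -14 to 0. Starts level in near cheek and lug, origin 60 to 63 off the near cheek. Greased: slides under a few N, no spring; home, the head stops on the cheek.
- spacer: Loose red arch, 0.1 to 0.2 kg, 46 wide (x), 54 long (y, along the pin), 110 high. Two 11 mm legs stand on the base plate astride the shank; opening 24 wide, 62 high; roof 62 to 76; on it a grip rib 16 thick (x), 50 long (y), 76 to 110 above the underside. Origin: centre of underside, z up. About 3 mm play to head and cheek: lift straight up, 75 or more to clear the head.
- yellow_tray: Fixed open yellow plastic tray, empty, 170 (x) by 140 (y), 45 high, walls and floor 4 to 5 thick. Origin: centre of its underside on the table. It may be on the robot's left or right.
- blue_tray: Fixed blue tray of the same size with a brass collet and a steel nut in it, on the other side; not used. Origin: centre of its underside.
- spray_can: Loose green spray can standing at the back, 64 in diameter, 180 high; must stay standing. Origin: centre of its underside, z up.
- oil_bottle: Loose grey oil bottle with red cap standing at the back, 60 in diameter, 160 high; must stay standing. Origin: centre of its underside, z up.
Mind the look-alikes: they are no part of the job. Of the things that look like the yellow_tray, take the one that is nearest to the robot's base at the start.

How it is judged:
On the way, in this order (a step that is already met when the one before it is completed fails the run):
1. the red spacer stands upright on the floor of the yellow tray, released (x of spacer in the frame of yellow_tray between -0.075 and 0.075 m and y of spacer in the frame of yellow_tray between -0.06 and 0.06 m and z of spacer in the frame of yellow_tray below 0.012 m and angle between spacer's own z axis and vertical below 0.2 rad and linear speed of spacer below 0.03 m/s and contact force between the fingers and spacer below 0.1 N), for 0.2 s.
2. the pin is pushed home, its head against the near cheek (y of pin in the frame of seat above -0.004 m and x of pin in the frame of seat between -0.005 and 0.005 m and z of pin in the frame of seat between -0.005 and 0.005 m and angle between the y axis of pin and the y axis of fixture, either way round below 0.08 rad), for 0.2 s.
At the end, for the whole second after the job is handed in: Spacer at rest on the yellow tray's floor, within 0.2 rad of upright; pin at rest, its head's underside within 4 mm of the near cheek, within 5 mm of the hole's axis and 0.08 rad of its direction; spray can and oil bottle standing (all of step 2 and x of spacer in the frame of yellow_tray between -0.075 and 0.075 m and y of spacer in the frame of yellow_tray between -0.06 and 0.06 m and z of spacer in the frame of yellow_tray below 0.012 m and angle between spacer's own z axis and vertical below 0.2 rad and linear speed of each of spacer, pin below 0.03 m/s and angle between each of spray_can, oil_bottle's own z axis and vertical below 0.5 rad); the robot touches nothing.
It fails at once if the spray can or the oil bottle is knocked over (not (angle between spray_can's own z axis and vertical below 0.5 rad) or not (angle between oil_bottle's own z axis and vertical below 0.5 rad)).
It also fails if it takes over 54 s, if anything falls off the work surface, if the arm or the gripper's body presses on something with over 40 N, if the wrist force passes 120 N, or if a joint passes its speed limit or range.

## Working session

There is one attempt and no reset: what is moved stays moved. The work goes in short steps, Python scripts to look and compute and a shell command to move; the robot and the scene stay as the last step left them, time stands still between calls to the robot, and variables do not carry over. Pictures are saved under pics/ and viewed, at most 10 in all, crops included, and the job is handed in when it is done.

```bash
mkdir -p pics; python3 - <<'E'
from workcell import *
import cv2
s=read_state();print(s)
for n in("top","side"):
    cv2.imwrite(f"pics/{n}0.png",read_camera(n));m=camera_model(n);print(n,m)
E
```

```text
{'time': 0.0, 'q': array([ 1.09413741e+00,  2.64772652e-01,  1.60542607e+00,  2.71415644e-06,
        1.27369112e+00, -3.69456115e-02]), 'joint_vel': array([ 0.00213518,  0.00047094,  0.0027734 ,  0.00163919,  0.00163691,
       -0.00163251]), 'joint_torque': array([-2.57866850e-04, -5.15147460e+01, -3.67297018e+01, -6.53867778e-05,
        1.34335557e-02, -1.14133599e-05]), 'tool_pos': array([0.28701608, 0.6101049 , 0.22992078]), 'tcp_rot': array([-0.68502209, -3.06539648,  0.0034884 ]), 'wrist_force': array([0.35295713, 0.31140655, 0.22104292]), 'torque': array([-0.02803692,  0.01435067, -0.01858217]), 'grip_force': 0.0, 'width': 1.0018966960935323}
top {'camera_matrix': array([[485.9527514 ,   0.        , 317.04785447],
       [  0.        , 485.9527514 , 241.42132951],
       [  0.        ,   0.        ,   1.        ]]), 'R': array([[ 0.01292842, -0.99985661, -0.0109365 ],
       [-0.9872257 , -0.01102654, -0.15894598],
       [ 0.1588026 ,  0.01285172, -0.98722671]]), 't': array([-0.10058726,  0.53307055,  1.39047209])}
side {'camera_matrix': array([[618.12811178,   0.        , 323.85963558],
       [  0.        , 618.12811178, 232.60739997],
       [  0.        ,   0.        ,   1.        ]]), 'R': array([[ 0.76814439, -0.64027129,  0.00262193],
       [-0.45830502, -0.55268672, -0.69605596],
       [ 0.44711375,  0.53346984, -0.71798274]]), 't': array([-0.45918809,  0.23701213,  1.38696663])}
```

View pics/top0.png

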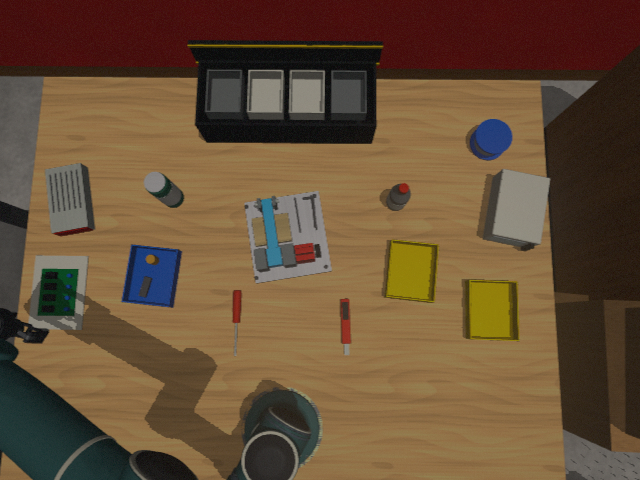

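View pics/side0.png

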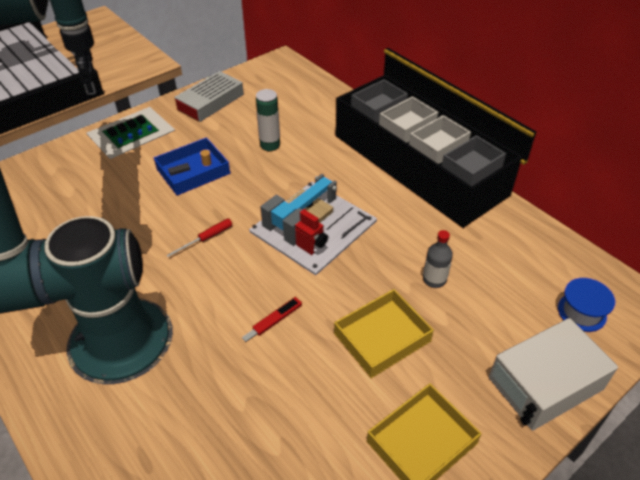

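There are two candidates for the yellow tray: A at top px (411,271) and B at (491,310). A looks nearer to the base at about (283,425). I'll compute the distances and confirm with a crop.

```bash
cat > h.py <<'E'
import numpy as np,cv2
from workcell import *
def ray(m,uv,fish=False):
    K=m["camera_matrix"];d=np.array([(uv[0]-K[0,2])/K[0,0],(uv[1]-K[1,2])/K[1,1],1.])
    if fish:
        r=np.hypot(d[0],d[1]);d=np.array([d[0]/r*np.sin(r),d[1]/r*np.sin(r),np.cos(r)]) if r>1e-9 else np.array([0,0,1.])
    return -m["R"].T@m["t"],m["R"].T@d
def onz(m,uv,z,fish=False):
    c,d=ray(m,uv,fish);return c+d*(z-c[2])/d[2]
def proj(m,X):
    p=m["R"]@np.array(X)+m["t"];p=m["camera_matrix"]@p;return p[:2]/p[2]
def hsv(im):return cv2.cvtColor(im,cv2.COLOR_BGR2HSV)
def blobs(mask,amin):
    return [c for c in sorted(cv2.findContours(mask,0,1)[0],key=cv2.contourArea,reverse=True) if cv2.contourArea(c)>amin]
E
python3 - <<'E'
from h import *
m=camera_model("top");im=cv2.imread("pics/top0.png");H=hsv(im)
print("base px",proj(m,[0,0,0]))
for c in blobs(cv2.inRange(H,(20,120,60),(35,255,255)),800):
    h=cv2.convexHull(c);b=cv2.boxPoints(cv2.minAreaRect(h));w=np.array([onz(m,p,.045)[:2] for p in b])
    ctr=w.mean(0);print("yellow",cv2.minAreaRect(h)[0],ctr.round(3),np.linalg.norm(ctr).round(3),[np.linalg.norm(w[i]-w[i-1]).round(3) for i in(1,2)],np.degrees(np.arctan2(*(w[1]-w[0])[::-1])).round(1))
# plate: low saturation bright
k=cv2.inRange(H,(0,0,90),(180,50,255));k[:, :235]=0;k[:,340:]=0;k[:185]=0;k[290:]=0
c=blobs(k,300);h=cv2.convexHull(np.vstack(c));b=cv2.boxPoints(cv2.minAreaRect(h));w=np.array([onz(m,p,.012)[:2] for p in b]);print(b.round(1).tolist(),w.round(4).tolist())
print("plate",w.mean(0),[np.linalg.norm(w[i]-w[i-1]).round(3) for i in(1,2)],np.degrees(np.arctan2(*(w[1]-w[0])[::-1])))
r=cv2.inRange(H,(0,150,60),(8,255,255))[225:280,280:330]
for c in blobs(r,10):
    q=cv2.minAreaRect(c);print("red",np.add(q[0],(280,225)),q[1:],onz(m,np.add(q[0],(280,225)),.122))
a=cv2.resize(im[185:345,230:530],None,fx=2.6,fy=2.6,interpolation=cv2.INTER_CUBIC);cv2.imwrite("pics/crop1.png",a)
E
```

```text
base px [281.89385334 427.72287524]
yellow (491.5, 309.0) [ 0.344 -0.597] 0.689 [np.float64(0.159), np.float64(0.176)] -89.3
yellow (412.7228088378906, 271.27227783203125) [ 0.45  -0.373] 0.585 [np.float64(0.179), np.float64(0.155)] -6.2
[[242.5, 202.3000030517578], [318.3999938964844, 190.10000610351562], [331.3999938964844, 270.6000061035156], [255.5, 282.8999938964844]] [[0.6575, 0.1357], [0.6983, -0.0959], [0.4514, -0.1377], [0.4122, 0.0878]]
plate [ 0.5548693  -0.00256581] [np.float64(0.235), np.float64(0.25)] -79.98965931472128
red [304.0399971  252.77999878] ((17.960514068603516, 18.52619743347168), 81.8698959350586) [ 0.48910041 -0.05955234  0.122     ]
```

View pics/crop1.png

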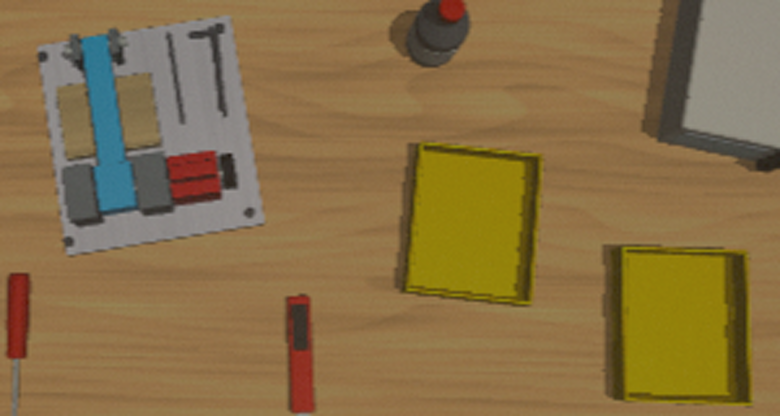

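A, at px (411,271), is nearer to the base (0.585 m against 0.689 m for B) and fits the description, so it is the yellow tray. It is empty and matches the size. The fixture is yawed about +10°, and the pin head points to the robot's right at crop px (228,170).

```bash
cat >> h.py <<'E'
from scipy.spatial.transform import Rotation as Ro
def todo(target,yaw_y=None):
    """print shift in tool axes (cm) to target, and turn (rad) to point down with tool y at world yaw yaw_y (mod pi)"""
    s=read_state();R=Ro.from_rotvec(s["tcp_rot"]);d=R.inv().apply(np.array(target)-s["tool_pos"])*100
    print("t",round(s["time"],2),"tcp",s["tool_pos"].round(4),"F",s["wrist_force"].round(1),"w",round(s["width"],3),"grip",round(s["grip_force"],1),"q6",s["q"][5].round(2))
    print("shift cm",d.round(2),"n",np.ceil(np.linalg.norm(d)/4.17))
    if yaw_y is not None:
        for k in(0,np.pi):
            y=np.array([np.cos(yaw_y+k),np.sin(yaw_y+k),0]);z=np.array([0,0,-1.]);T=Ro.from_matrix(np.c_[np.cross(y,z),y,z])
            v=(R.inv()*T);print("turn",v.as_rotvec().round(3),"shift after turn",(T.inv().apply(np.array(target)-s["tool_pos"])*100).round(2))
E
python3 -c "
from h import *
todo([0.4987,-0.058,0.26],np.radians(10))
print(Ro.from_rotvec(read_state()['tcp_rot']).as_matrix().round(3))
print(camera_model('wrist'))"
```

```text
t 0.1 tcp [0.2871 0.6102 0.23  ] F [ 0.7  0.8 -0.2] w 0.999 grip 0.0 q6 -0.04
shift cm [-47.59 -51.45  -2.89] n 17.0
turn [-0.002  0.001  0.956] shift after turn [-69.47   9.24  -3.  ]
turn [-1.000e-03 -2.000e-03 -2.185e+00] shift after turn [69.47 -9.24 -3.  ]
[[-0.905  0.426 -0.001]
 [ 0.426  0.905 -0.002]
 [ 0.    -0.002 -1.   ]]
{'camera_matrix': array([[371.64829954,   0.        , 320.42623515],
       [  0.        , 371.64829954, 243.91737946],
       [  0.        ,   0.        ,   1.        ]]), 'R': array([[ 0.42562106,  0.90490032, -0.00145891],
       [ 0.86968231, -0.40860974,  0.27693095],
       [ 0.24999878, -0.11913643, -0.96088872]]), 't': array([-0.67384465, -0.0366298 ,  0.37822329])}
```

```bash
python3 -m crank '[[[-2.8,-3.03,-0.17,0,0,0],[-2.8,-3.03,-0.17,0,0,0],[-2.8,-3.03,-0.17,0,0,0],[-2.8,-3.03,-0.17,0,0,0],[-2.8,-3.03,-0.17,0,0,0],[-2.8,-3.03,-0.17,0,0,0],[-2.8,-3.03,-0.17,0,0,0],[-2.8,-3.03,-0.17,0,0,0]]]'
python3 -m crank '[[[-2.8,-3.03,-0.17,0,0,0],[-2.8,-3.03,-0.17,0,0,0],[-2.8,-3.03,-0.17,0,0,0],[-2.8,-3.03,-0.17,0,0,0],[-2.8,-3.03,-0.17,0,0,0],[-2.8,-3.03,-0.17,0,0,0],[-2.8,-3.03,-0.17,0,0,0],[-2.8,-3.03,-0.17,0,0,0]]]'
python3 -m crank '[[[-2.8,-3.0,-0.17,0,0,0],[0,0,0,0,0,0.12],[0,0,0,0,0,0.12],[0,0,0,0,0,0.12],[0,0,0,0,0,0.12],[0,0,0,0,0,0.12],[0,0,0,0,0,0.12],[0,0,0,0,0,0.12]]]'
python3 -m crank '[[[0,0,0,0,0,0.116],[0,0,0,0,0,0],[0,0,0,0,0,0]]]'
python3 - <<'E'
from h import *
todo([0.4987,-0.058,0.26],np.radians(10))
m=camera_model("wrist");im=read_camera("wrist");cv2.imwrite("pics/w1.png",im);np.save("w1.npy",m,allow_pickle=True)
E
```

```text
time: 0.77
tool_pos: [0.3866, 0.294, 0.2445]
tcp_rot: [-0.684, -3.066, 0.001]
wrist_force: [0.6, -0.7, 0.2]
width: 1.004
grip_force: 0.0
time: 1.43
tool_pos: [0.4862, -0.0207, 0.2584]
tcp_rot: [-0.686, -3.066, -0.0]
wrist_force: [0.8, 0.3, -0.2]
width: 0.999
grip_force: 0.0
time: 2.1
tool_pos: [0.4985, -0.0577, 0.2596]
tcp_rot: [-1.883, -2.514, 0.001]
wrist_force: [-0.4, -1.0, 0.8]
width: 0.999
grip_force: 0.0
time: 2.35
tool_pos: [0.4986, -0.0577, 0.2598]
tcp_rot: [-2.014, -2.41, 0.001]
wrist_force: [0.3, 0.4, 0.5]
width: 1.002
grip_force: 0.0
t 2.35 tcp [ 0.4986 -0.0577  0.2598] F [0.3 0.4 0.5] w 1.002 grip 0.0 q6 -0.34
shift cm [-0.04  0.   -0.02] n 1.0
turn [-0.001 -0.     0.004] shift after turn [-0.04  0.   -0.02]
turn [ 0.000e+00 -1.000e-03 -3.138e+00] shift after turn [ 0.04 -0.   -0.02]
```

View pics/w1.png

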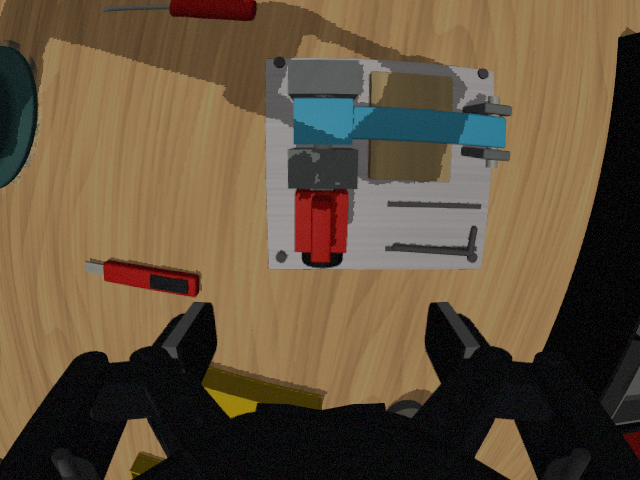

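The wrist picture shows the fixture with the plate corners at about (266,59), (496,69), (481,269) and (268,268). The rib top spans about (311–331, 194–263), and the black head is at (322,258).

```bash
python3 - <<'E'
from h import *
m=np.load("w1.npy",allow_pickle=True).item();im=cv2.imread("pics/w1.png");H=hsv(im)
f=lambda u,z:onz(m,u,z,True)[:2]
w=np.array([f(p,.012) for p in[(266,59),(495,69),(481,269),(268,268)]]);print(w.round(4).tolist(),w.mean(0))
ex=(w[1]+w[2]-w[0]-w[3])/2;ey=(w[0]+w[1]-w[2]-w[3])/2
print("lens",np.linalg.norm(ex),np.linalg.norm(ey),"yaw",np.degrees(np.arctan2(ex[1],ex[0])),np.degrees(np.arctan2(-ey[0],ey[1])))
r=cv2.inRange(H[185:270,285:360],(0,150,30),(10,255,255))|cv2.inRange(H[185:270,285:360],(172,150,30),(180,255,255))
V=H[185:270,285:360,2]
for y in(15,35,55,70): print(y+185,''.join('%4d'%v for v in V[y,5:70]))
for u in[(311,229),(331,229),(321,194),(321,263)]:print(u,f(u,.122).round(4))
for u in[(288,149),(357,149),(357,189),(289,188)]:print("cheek",f(u,.084).round(4))
E
```

```text
[[0.4154, 0.0873], [0.6615, 0.134], [0.7005, -0.0961], [0.4536, -0.1376]] [ 0.55774506 -0.00310762]
lens 0.2504364034931117 0.23070524013751645 yaw 10.14432894447569 9.630341247937036
200  153 150 151 149 131 136 150 149 146 138  95 147 150 151 147 148 147 147 148 149 147 130  71  63  57  60  61  61  57  57  58  55  59  58  59  57  58  60  61  55  56  66  84  83  85  86 124 148 146 146 145 147 143 146 145 146 147 134 102  90  92  90  90 141 151
220  149 151 153 151 128 141 151 148 150 148 149 148 147 148 147 149 148 149 146 149 140  84 126 146 149 148 148 147 148 146 147 150 147 147 144 143 146 144 141 140 117  74  90  82  82  90 122 147 143 145 145 147 144 144 145 145 142 120  90  94  87  88  93 143 149
240  154 155 156 153 133 139 148 146 148 148 145 148 148 148 147 147 145 146 146 149 141 111 133 148 147 148 147 147 147 146 145 144 144 144 145 144 142 143 140 128 110  76  83  85  87  86 120 144 143 144 143 144 143 146 144 143 135 134 152 151 154 150 150 153 153
255  151 151 151 151 151 150 152 151 151 152 146 114  26  11   8  16  17  19   8   9  56 123 136 145 146 147 145 145 146 145 145 144 144 142 143 143 145 142 135 116  61  14   6  23  18  22  20  13  16   9   9   0  63 136 149 149 149 149 148 148 146 149 147 145 147
(311, 229) [ 0.4916 -0.0578]
(331, 229) [ 0.5069 -0.055 ]
(321, 194) [ 0.4944 -0.0294]
(321, 263) [ 0.5042 -0.0838]
cheek [ 0.4609 -0.0014]
cheek [0.5186 0.0091]
cheek [ 0.5252 -0.0249]
cheek [ 0.4673 -0.0345]
```

```bash
python3 -m crank '[[[-0.15,0.17,3,0,0,0],[0,0,3.5,0,0,0],[0,0,3.5,0,0,0],[0,0,3,0,0,0],[0,0,2,0,0,0],[0,0,1,0,0,0],[0,0,0.8,0,0,0],[0,0,0,0,0,0]]]'
python3 -m crank '[[[0,0,0,0,0,0],[0,0,0,0,0,0],[0,0,0,0,0,0],[0,0,0,0,0,0],[0,0,0,0,0,0],[0,0,0,0,0,0],[0,0,0,0,0,0],[0,0,0,0,0,0]]]' 0 50
python3 -m crank '[[[0,0,0,0,0,0],[0,0,0,0,0,0],[0,0,0,0,0,0],[0,0,0,0,0,0]]]'
```

```text
time: 3.07
tool_pos: [0.5002, -0.0588, 0.0911]
tcp_rot: [-2.016, -2.407, 0.002]
wrist_force: [-0.5, 0.6, -0.5]
width: 1.005
grip_force: 0.0
time: 3.73
tool_pos: [0.5012, -0.0589, 0.0928]
tcp_rot: [2.018, 2.407, 0.001]
wrist_force: [-0.6, -0.3, 4.4]
width: 0.179
grip_force: 51.8
time: 4.07
tool_pos: [0.5012, -0.059, 0.0928]
tcp_rot: [2.018, 2.407, 0.001]
wrist_force: [-1.4, 0.1, 5.8]
width: 0.179
grip_force: 52.0
```

```bash
python3 -m crank '[[[0,0,-0.5,0,0,0],[0,0,-1,0,0,0],[0,0,-1.5,0,0,0],[0,0,-2,0,0,0],[0,0,-2,0,0,0],[0,0,-2,0,0,0],[0,0,-2,0,0,0],[0,0,-1.5,0,0,0]]]'
python3 - <<'E'
from h import *
todo([0.45,-0.373,0.215],np.radians(-6.2))
m=camera_model("wrist");im=read_camera("wrist");cv2.imwrite("pics/w2.png",im);np.save("w2.npy",m,allow_pickle=True)
E
```

```text
time: 4.73
tool_pos: [0.5012, -0.0589, 0.2194]
tcp_rot: [2.018, 2.406, 0.001]
wrist_force: [0.4, 0.5, -0.8]
width: 0.184
grip_force: 51.1
t 4.73 tcp [ 0.5012 -0.0589  0.2194] F [ 0.4  0.5 -0.8] w 0.184 grip 51.1 q6 -0.34
shift cm [-30.04 -10.51   0.44] n 8.0
turn [0.002 0.    0.283] shift after turn [-31.78  -1.7    0.44]
turn [-0.000e+00  2.000e-03 -2.858e+00] shift after turn [31.78  1.7   0.44]
```

View pics/w2.png

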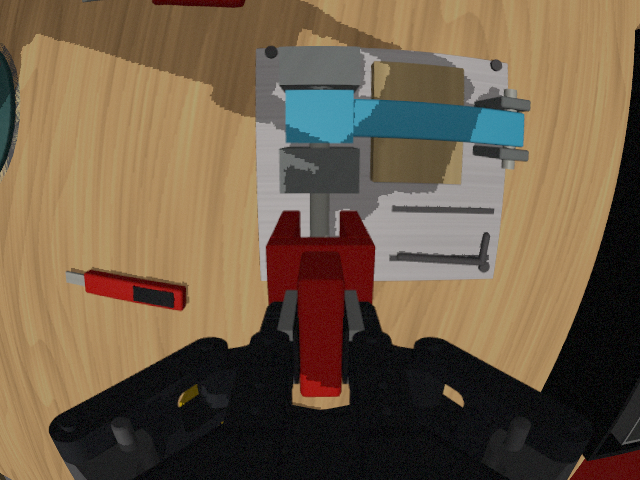

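The spacer is held straight and clear of the pin: rib at (320,320), shank visible at (320,215). Next I carry it over the tray.

```bash
python3 -m crank '[[[-2.5,-0.9,0,0,0,0],[-3.8,-1.33,0,0,0,0],[-3.8,-1.33,0,0,0,0],[-3.8,-1.33,0,0,0,0],[-3.8,-1.33,0,0,0,0],[-3.8,-1.33,0,0,0,0],[-3.8,-1.33,0,0,0,0],[-2.9,-1.0,0,0,0,0]]]'
python3 -m crank '[[[-1.9,-0.6,0,0,0,0],[0,0,0,0,0,0.095],[0,0,0,0,0,0.095],[0,0,0,0,0,0.093],[0,0,0,0,0,0],[0,0,0,0,0,0]]]'
python3 - <<'E'
from h import *
todo([0.45,-0.373,0.087],np.radians(-6.2))
im=read_camera("top");side=read_camera("side")
cv2.imwrite("pics/c3.png",np.hstack([cv2.resize(im[200:350,350:475],(400,480)),cv2.resize(side[240:390,320:445],(400,480))]))
m=camera_model("top")
for c in blobs(cv2.inRange(hsv(im),(20,120,60),(35,255,255)),800)[:3]:
    h=cv2.convexHull(c);b=cv2.boxPoints(cv2.minAreaRect(h));print(b.round(0).tolist(),np.array([onz(m,p,.045)[:2] for p in b]).mean(0))
E
```

```text
time: 5.45
tool_pos: [0.4514, -0.3565, 0.2166]
tcp_rot: [-2.02, -2.406, 0.001]
wrist_force: [0.4, 0.5, -1.3]
width: 0.179
grip_force: 51.0
time: 5.95
tool_pos: [0.4497, -0.3733, 0.2165]
tcp_rot: [-2.335, -2.101, 0.0]
wrist_force: [0.5, 0.5, -0.6]
width: 0.18
grip_force: 51.1
t 5.95 tcp [ 0.4497 -0.3733  0.2165] F [ 0.5  0.5 -0.6] w 0.18 grip 51.1 q6 -0.63
shift cm [ 0.02  0.04 12.95] n 4.0
turn [-0.001 -0.001  0.003] shift after turn [ 0.03  0.03 12.95]
turn [ 1.000e-03 -1.000e-03 -3.139e+00] shift after turn [-0.03 -0.03 12.95]
[[463.0, 279.0], [519.0, 278.0], [521.0, 340.0], [465.0, 342.0]] [ 0.34212315 -0.59814577]
```

View pics/c3.png

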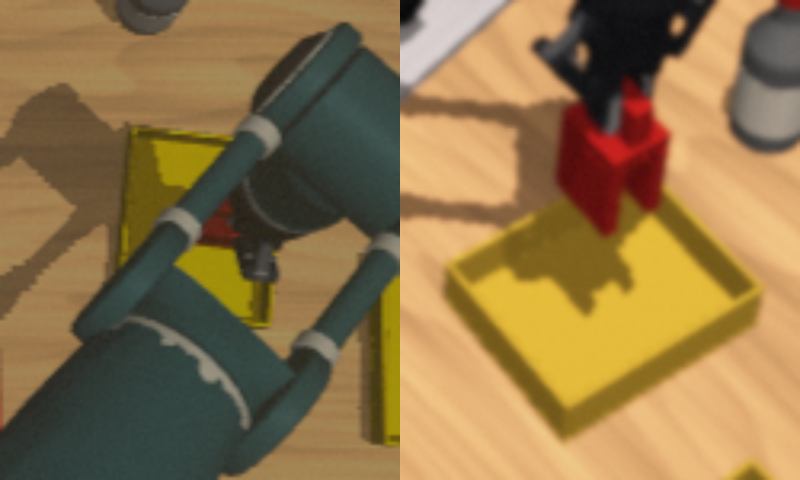

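The right half shows the spacer hanging upright over the yellow tray, so I lower it.

```bash
python3 -m crank '[[[0,0,2,0,0,0],[0,0,3,0,0,0],[0,0,3,0,0,0],[0,0,2,0,0,0],[0,0,1.3,0,0,0],[0,0,0.7,0,0,0],[0,0,0.3,0,0,0],[0,0,0.2,0,0,0]]]'
python3 -m crank '[[[0,0,0.2,0,0,0],[0,0,0.2,0,0,0],[0,0,0.15,0,0,0],[0,0,0,0,0,0]]]'
```

```text
time: 6.72
tool_pos: [0.4507, -0.374, 0.0928]
tcp_rot: [2.337, 2.098, 0.0]
wrist_force: [0.3, 0.2, 0.0]
width: 0.177
grip_force: 51.2
time: 7.05
tool_pos: [0.4503, -0.3738, 0.0872]
tcp_rot: [2.337, 2.098, 0.0]
wrist_force: [-0.1, 0.5, -1.1]
width: 0.18
grip_force: 51.2
```

```bash
python3 -m crank '[[[0,0,0.1,0,0,0],[0,0,0.1,0,0,0],[0,0,0,0,0,0]]]'
python3 -c "
from h import *
print(read_state()['wrist_force'],read_state()['tool_pos'])"
```

```text
time: 7.3
tool_pos: [0.4502, -0.3737, 0.0849]
tcp_rot: [2.338, 2.098, 0.0]
wrist_force: [0.4, -1.1, -1.4]
width: 0.179
grip_force: 51.1
[ 0.36316405 -1.09531224 -1.36782285] [ 0.45017208 -0.37369287  0.08485917]
```

```bash
python3 -m crank '[[[0,0,0.1,0,0,0],[0,0,0,0,0,0],[0,0,0,0,0,0]]]'
python3 -m crank '[[[0,0,0.1,0,0,0],[0,0,0,0,0,0],[0,0,0,0,0,0]]]'
```

```text
time: 7.55
tool_pos: [0.4503, -0.3737, 0.0848]
tcp_rot: [2.338, 2.098, 0.0]
wrist_force: [-1.2, 2.1, 6.1]
width: 0.182
grip_force: 52.0
time: 7.8
tool_pos: [0.4503, -0.3738, 0.0848]
tcp_rot: [2.338, 2.098, 0.0]
wrist_force: [-3.4, 2.9, 10.7]
width: 0.182
grip_force: 52.8
```

Standing on the floor (contact force rising). Release, then go straight up.

```bash
python3 -m crank '[[[0,0,-0.15,0,0,0],[0,0,0,0,0,0]]]'
python3 -m crank '[[[0,0,0,0,0,0],[0,0,0,0,0,0],[0,0,0,0,0,0],[0,0,0,0,0,0],[0,0,0,0,0,0],[0,0,0,0,0,0],[0,0,0,0,0,0],[0,0,0,0,0,0]]]' 8.5
python3 -m crank '[[[0,0,-0.5,0,0,0],[0,0,-1,0,0,0],[0,0,-3,0,0,0],[0,0,-3,0,0,0],[0,0,-3,0,0,0],[0,0,-3,0,0,0],[0,0,-1.5,0,0,0],[0,0,0,0,0,0]]]'
python3 - <<'E'
from h import *
# push pose: closed fingers, outside head. fixture frame
O=np.array([.4963,-.0291]);a=np.radians(9.9);ex=np.array([np.cos(a),np.sin(a)]);ey=np.array([-np.sin(a),np.cos(a)])
for y in(-.12,):
    p=O+ey*y;print(p);todo([*p,.235],a)
im=read_camera("wrist");side=read_camera("side")
cv2.imwrite("pics/c4.png",np.hstack([cv2.resize(im,(400,300)),cv2.resize(side[255:405,300:500],(400,300))]))
E
```

```text
time: 7.97
tool_pos: [0.4504, -0.3738, 0.0848]
tcp_rot: [2.337, 2.097, 0.0]
wrist_force: [-0.6, 1.3, 7.0]
width: 0.18
grip_force: 52.6
time: 8.63
tool_pos: [0.4501, -0.3735, 0.0841]
tcp_rot: [-2.338, -2.098, -0.0]
wrist_force: [-0.5, -0.3, 0.1]
width: 0.994
grip_force: 0.0
time: 9.3
tool_pos: [0.4525, -0.3758, 0.2412]
tcp_rot: [2.33, 2.091, 0.002]
wrist_force: [-0.0, -0.1, 1.1]
width: 0.993
grip_force: 0.0
[ 0.51693149 -0.14731312]
t 9.3 tcp [ 0.4525 -0.3758  0.2412] F [-0.  -0.1  1.1] w 0.993 grip 0.0 q6 -0.63
shift cm [23.41  3.94  0.5 ] n 6.0
turn [ 0.008  0.008 -0.281] shift after turn [21.4  10.27  0.62]
turn [ 0.011 -0.011  2.861] shift after turn [-21.4  -10.27   0.62]
```

View pics/c4.png

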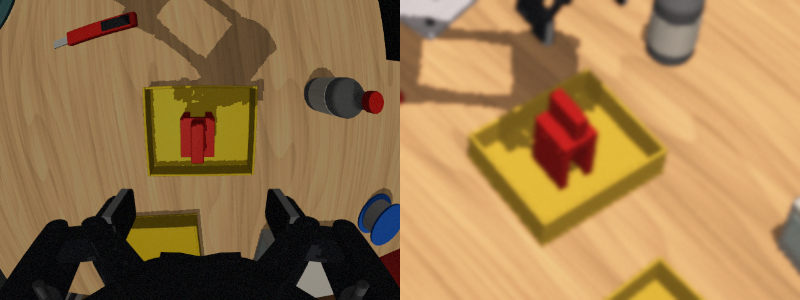

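The spacer stands upright and free in the middle of the tray at (197,140) in the left half, and the bottle is standing. Next I close the fingers and go behind the pin head.

```bash
python3 -m crank '[[[0,0,0,0.008,0.008,-0.094],[0,0,0,0,0,-0.094],[0,0,0,0,0,-0.093],[0,0,0,0,0,0]]]' 0 40
python3 -m crank '[[[2.8,1.3,0,0,0,0],[3.4,1.6,0,0,0,0],[3.4,1.6,0,0,0,0],[3.4,1.6,0,0,0,0],[3.4,1.6,0,0,0,0],[2.9,1.4,0,0,0,0],[2.1,1.0,0,0,0,0],[0,0,0,0,0,0]]]'
python3 - <<'E'
from h import *
todo([.5169,-.1473,.047],np.radians(9.9))
m=camera_model("wrist");im=read_camera("wrist");cv2.imwrite("pics/w5.png",im);np.save("w5.npy",m,allow_pickle=True)
E
```

```text
time: 9.73
tool_pos: [0.449, -0.3726, 0.2319]
tcp_rot: [-2.009, -2.396, -0.003]
wrist_force: [-0.2, -0.3, 0.4]
width: 0.447
grip_force: 0.0
time: 10.4
tool_pos: [0.5127, -0.1411, 0.2343]
tcp_rot: [-2.01, -2.395, -0.004]
wrist_force: [-0.3, -0.6, -0.2]
width: 0.003
grip_force: 0.0
t 10.4 tcp [ 0.5127 -0.1411  0.2343] F [-0.3 -0.6 -0.2] w 0.003 grip 0.0 q6 -0.5
shift cm [-0.92  0.44 18.71] n 5.0
turn [-0.007 -0.013  0.001] shift after turn [-0.69  0.31 18.73]
turn [ 0.02  -0.011 -3.14 ] shift after turn [ 0.69 -0.31 18.73]
```

View pics/w5.png

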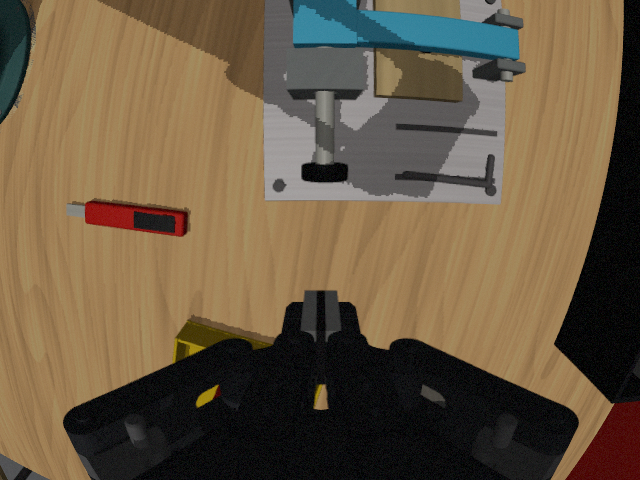

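The pin lies straight in the cheek, with its head at (325,172) and shank at (325,130). The closed fingertips at (320,292) are behind it with clear space between.

```bash
python3 -m crank '[[[0,0,0,-0.007,-0.013,0],[-0.7,0.3,3,0,0,0],[0,0,4,0,0,0],[0,0,4,0,0,0],[0,0,4,0,0,0],[0,0,2.5,0,0,0],[0,0,1.2,0,0,0],[0,0,0,0,0,0]]]'
python3 - <<'E'
from h import *
m=np.load("w5.npy",allow_pickle=True).item()
O=np.array([.4963,-.0291]);a=np.radians(9.9);ex=np.array([np.cos(a),np.sin(a)]);ey=np.array([-np.sin(a),np.cos(a)])
for u,z in(((325,130),.062),((325,100),.062),((325,164),.082),((325,182),.062)):
    p=onz(m,u,z,True)[:2]-O;print(u,(p@ex).round(4),(p@ey).round(4))
p=read_state()["tool_pos"][:2]-O;print("tcp in fixture",p@ex,p@ey)
todo([*(O+ey*-.025),.046],a)
E
```

```text
time: 11.12
tool_pos: [0.5136, -0.1523, 0.0449]
tcp_rot: [-2.022, -2.4, 0.007]
wrist_force: [-0.0, -0.1, -0.3]
width: -0.001
grip_force: 0.0
(325, 130) -0.0002 -0.0329
(325, 100) -0.0002 -0.0072
(325, 164) -0.0002 -0.0607
(325, 182) -0.0001 -0.0772
tcp in fixture -0.004125272542978006 -0.12439283179536874
t 11.12 tcp [ 0.5136 -0.1523  0.0449] F [-0.  -0.1 -0.3] w -0.001 grip 0.0 q6 -0.5
shift cm [ 9.94  0.39 -0.11] n 3.0
turn [-0.006  0.    -0.002] shift after turn [ 9.94  0.41 -0.11]
turn [0.    0.009 3.14 ] shift after turn [-9.94 -0.41 -0.11]
```

```bash
python3 -m crank '[[[1,0.4,-0.2,-0.006,0,0],[1,0,0,0,0,0],[0.8,0,0,0,0,0],[0.4,0,0,0,0,0],[0.4,0,0,0,0,0],[0.4,0,0,0,0,0],[0.4,0,0,0,0,0],[0.4,0,0,0,0,0]]]'
python3 -m crank '[[[0.5,0,0,0,0,0],[0.5,0,0,0,0,0],[0.5,0,0,0,0,0],[0.5,0,0,0,0,0],[0.5,0,0,0,0,0],[0.5,0,0,0,0,0],[0.5,0,0,0,0,0],[0,0,0,0,0,0]]]'
python3 - <<'E'
from h import *
O=np.array([.4963,-.0291]);a=np.radians(9.9);ex=np.array([np.cos(a),np.sin(a)]);ey=np.array([-np.sin(a),np.cos(a)])
p=read_state()["tool_pos"][:2]-O;print("tcp in fixture",p@ex,p@ey)
todo([*(O+ey*-.025),.046],a)
E
```

```text
time: 11.78
tool_pos: [0.5131, -0.104, 0.0509]
tcp_rot: [2.016, 2.399, 0.005]
wrist_force: [0.8, 0.4, -0.1]
width: -0.003
grip_force: 0.2
time: 12.45
tool_pos: [0.5063, -0.0689, 0.0502]
tcp_rot: [2.016, 2.401, 0.005]
wrist_force: [-0.1, -0.3, -0.2]
width: -0.003
grip_force: 0.0
tcp in fixture 0.0030553044834587973 -0.040909577563813415
t 12.45 tcp [ 0.5063 -0.0689  0.0502] F [-0.1 -0.3 -0.2] w -0.003 grip 0.0 q6 -0.36
shift cm [ 1.59 -0.31  0.42] n 1.0
turn [0.006 0.003 0.001] shift after turn [ 1.59 -0.31  0.42]
turn [-0.004  0.01  -3.141] shift after turn [-1.59  0.31  0.42]
```

```bash
python3 -m crank '[[[0.4,-0.1,0.1,0,0,0],[0.4,-0.1,0.1,0,0,0],[0.3,0,0,0,0,0],[0.2,0,0,0,0,0],[0.2,0,0,0,0,0],[0,0,0,0,0,0]]]'
python3 -m crank '[[[0.15,0,0,0,0,0],[0.15,0,0,0,0,0],[0,0,0,0,0,0]]]'
```

```text
time: 12.95
tool_pos: [0.5021, -0.0551, 0.0483]
tcp_rot: [2.017, 2.4, 0.005]
wrist_force: [-0.3, -0.3, -0.3]
width: 0.004
grip_force: 0.0
time: 13.2
tool_pos: [0.5021, -0.0537, 0.0484]
tcp_rot: [2.014, 2.399, 0.003]
wrist_force: [0.6, -5.7, -0.8]
width: 0.003
grip_force: 2.8
```

```bash
python3 - <<'E'
from h import *
O=np.array([.4963,-.0291]);a=np.radians(9.9);ex=np.array([np.cos(a),np.sin(a)]);ey=np.array([-np.sin(a),np.cos(a)])
s=read_state();p=s["tool_pos"][:2]-O;print("tcp in fixture",p@ex,p@ey,s["wrist_force"])
im=read_camera("wrist");side=read_camera("side")
cv2.imwrite("pics/c6.png",np.hstack([cv2.resize(im[20:320,180:480],(400,400)),cv2.resize(side[170:270,245:345],(400,400),interpolation=cv2.INTER_CUBIC)]))
E
```

```text
tcp in fixture 0.0014544992643243772 -0.02520894685374033 [ 0.58299176 -5.70990069 -0.7897148 ]
```

View pics/c6.png

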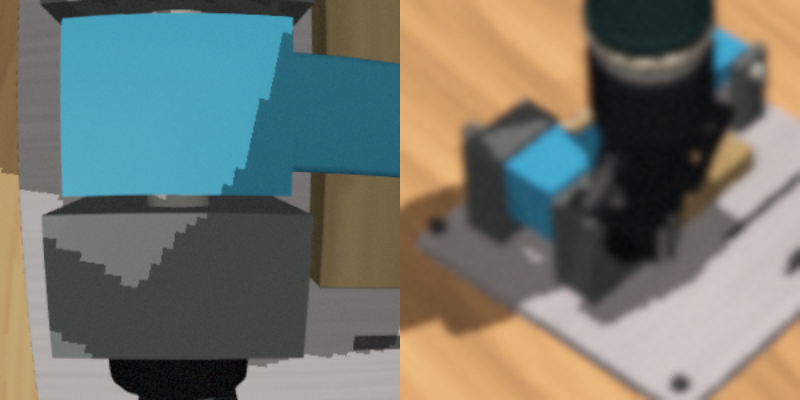

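The black head at (178,375) in the left half sits against the grey cheek, and the force is rising at the expected place (fixture y −25 mm). I'll push a little more to make sure.

```bash
python3 -m crank '[[[0.15,0,0,0,0,0],[0.15,0,0,0,0,0],[0,0,0,0,0,0],[0,0,0,0,0,0]]]'
```

```text
time: 13.63
tool_pos: [0.5021, -0.0537, 0.0485]
tcp_rot: [2.01, 2.397, -0.001]
wrist_force: [0.4, -18.0, -4.0]
width: 0.0
grip_force: 8.6
```

Firmly stopped: 18 N with no movement. Now I back away, rise, and check.

```bash
python3 -m crank '[[[-0.5,0,0,0,0,0],[-1,0,0,0,0,0],[-2,0,0,0,0,0],[-2,0,0,0,0,0],[0,0,-3,0,0,0],[0,0,-4,0,0,0],[0,0,-4,0,0,0],[0,0,-4,0,0,0]]]'
python3 -m crank '[[[-1,0,-2,0,0,0],[0,0,0,0,0,0],[0,0,0,0,0,0]]]'
python3 - <<'E'
from h import *
m=camera_model("wrist");np.save("w7.npy",m,allow_pickle=True)
im=read_camera("wrist");side=read_camera("side")
cv2.imwrite("pics/w7.png",im)
cv2.imwrite("pics/c7.png",np.hstack([im[0:400,180:580],cv2.resize(side[80:400,230:490],(325,400))]))
print(read_state()["tool_pos"],read_state()["wrist_force"])
E
```

```text
time: 14.3
tool_pos: [0.509, -0.1035, 0.1997]
tcp_rot: [2.018, 2.4, 0.005]
wrist_force: [2.0, -0.7, -0.2]
width: 0.003
grip_force: 0.0
time: 14.55
tool_pos: [0.5125, -0.1139, 0.2206]
tcp_rot: [2.015, 2.396, 0.008]
wrist_force: [0.5, 0.2, -1.0]
width: 0.005
grip_force: 0.0
[ 0.51019277 -0.11293575  0.21709975] [ 0.54830049 -0.48820791  0.28638894]
```

View pics/c7.png

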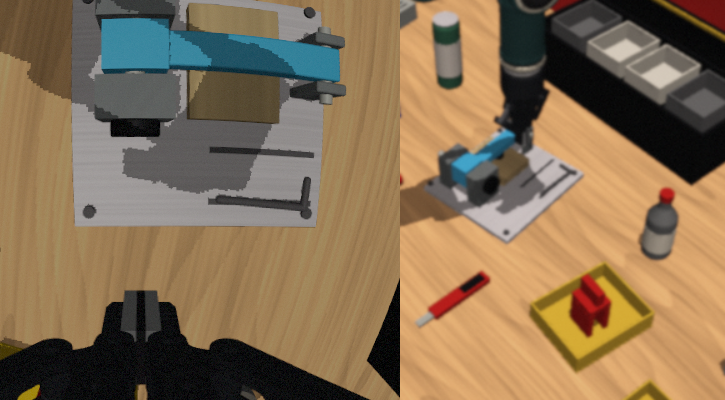

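The head at (135,127) sits flush on the cheek and the spacer stands upright in the tray at (590,305). The spray can and oil bottle are upright, and the robot is touching nothing.

```bash
python3 -c "
from workcell import *
print(finish_job())"
```

```text
the job is handed in; nothing more can be done
None
```

The job is handed in at about 15 s on the robot's clock: the red spacer stands upright and released in the nearer yellow tray, the pin's head is against the grey cheek, and the spray can and oil bottle are still standing (all seen in the last pictures; the hand-in returned no verdict).

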